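Fit the slip ring on a model-railway turntable pivot and hold a test probe on it

ROBOT

A 6-joint arm with a two-finger parallel gripper is mounted at the origin on the work surface. World frame = base frame: x ahead of the robot, y to its left, z up, the work surface at z = 0. Lengths are in m, angles in rad, forces in N, time in s.
With the tool pointing down it reaches from about 0.325 to 0.85 m from the base axis. Payload 4.4 kg.
Tool frame: the origin (TCP) lies at the very end of the fingers, on their centre line; the grasp point (between the pads) lies 19 mm behind it; z points along the fingers, y is the direction in which the jaws open and shut (so a half turn about z gives the same grasp; the last joint's range is limited). The gripper opens to 94 mm and grips with 3 to 60 N. Pads are 16 mm wide; open, the fingers measure 119 mm over their backs; the gripper's body (75 mm by 177 mm) begins 78 mm behind the grasp point.
Start: joints at [-1.317, 0.207, 1.542, -0, 1.393, -0.15], TCP at [0.226, -0.529, 0.166] pointing down, gripper open.
Joint ranges: [-2.73, 2.73], [-0.86, 2.22], [0.23, 2.46], [-1.11, 4.25], [0.08, 2.63], [-2.82, 2.82]. Speed limits (rad/s): [2.79, 2.79, 3.14, 3.14, 3.14, 3.14].

INTERFACE

Orientations are given as a unit quaternion [w, x, y, z].
In Python, from station import manip gives the robot as it stands.
- The arm moves only by the shell command python3 -m pendant 'ROWS' [FORCE]. ROWS is JSON, a list that holds one entry, the list of rows, each a list of 7 numbers: the turn, a rotation vector about the tool's x, y, z in rad, then the shift along the tool's x, y, z in mm, then the opening, from 0 (shut) to 1 (fully open). In form: [[[rx, ry, rz, x, y, z, fingers], ...]]. A call has 1 to 10 rows; each row is the pose to reach, as a shift and turn from the pose commanded when the call began, along the tool's axes at that moment; what a row does not reach only later rows make up. A row lasts 1/12 s, in which the tool goes at most 41.7 mm and 7.16 degrees, less where a joint would pass 70% of its speed; a pose out of reach is approached as far as the arm can. A call with a gripper value outside its range is refused whole. The fingers move at their own pace and stop on an object; FORCE is the grip in N (left out, the last holds). Time passes only in rows, so rows that repeat a pose let the fingers close. It gives the time, the measured TCP pose, the force and the opening at its end, in the units of the state.
- manip.get_obs(): the state, without advancing time (a new reading comes with each control period).
- manip.read_camera(name): name is "side" or "top" or "wrist"; returns a dict with "image" (400x640x3 uint8, blue, green, red), "fx", "fy", "cx", "cy" (pixels), "distortion" ([k1, k2, p1, p2, k3] as OpenCV has them; the pictures are not rectified), "T" (4x4, takes a point from camera to world coordinates). Camera axes: x right, y down, z forward; pixel columns grow to the right and rows downward; lengths in m; the calibration is good to about 2 mm. A picture is of the moment at which its call begins. There is no depth.
- manip.job_done(): hands the job in, once; it reports no verdict.
Trained networks look in the newest picture that a camera, given by its name, has taken for a name from the list of things; names that differ only in an ending like _2 or _b are one class to them, and where a whole thing is asked for, a point or a joint stands for the part that bears it (a point fixed in the world has none). Each returns a list of dicts, best first, with "p" (0 to 1); they miss things now and then, are a little off and sometimes report something else, mostly with a low value. They report only what shows in the picture. A call takes as long as a camera call. They do not tell look-alikes from the thing itself.
- manip.look_for(camera, name): "position" ([column, row] in pixels, amid what is visible of it).
- manip.outline_of(camera, name): "region" (400x640 bool, what is visible of it) and "position" ([column, row] in pixels, amid what is visible of it).
- manip.spot_point(camera, name): "position" ([column, row] in pixels: a listed point, or the origin of a listed thing).
The state is a dict: "t": time; "q": joint angles; "dq": joint speeds; "joint_torque": joint torques, N m; "position": TCP position; "ee_rot": TCP orientation; "contact_force": force on the tool from outside, world axes, zero at the start; "moment": the same for the moment, N m; "grip_width": finger opening in m.
Only numpy, scipy, OpenCV 4.12 (cv2) and the standard library are available. Lean on these libraries where they do the work, as an engineer would, in place of code of your own. Each camera call takes 0.05 s, during which the arm holds its last target. There are 200 camera calls.

TASK

On the model railway bench, fit the pivot of the green turntable drive: put the white nylon collar over the steel post first and then the brass slip ring on top of it, red dot up, both fully home. Then take the yellow spring-tipped test probe from its wooden stand and hold it upright with its tip on the red dot, pressing lightly so that the tip is visibly pushed in but not bottomed; finish while holding it there, gripper still closed on the probe. Leave everything else on the bench, the black rubber ring included, where it is.

Things in the scene. Friction and masses are not known exactly. Their poses are not given: they have to be found in the camera images.
- drive: the turntable drive, fixed to the bench: a green block 140 x 120 mm (x, y), 26 mm high, with a round dark steel plate (100 mm across, top 30 mm above the bench) and a bright steel post in its middle; a dark motor box 18 mm high sticks out 30 mm at its -x side. Origin: centre of the underside on the post's axis, z up. It may stand turned
- seat (a point): the foot of the steel post, on the dark plate, 30 mm above the bench; z along the post, up. The post is 15 mm in diameter and 48 mm high from here, its last 10 mm tapering to 7 mm across
- collar: white nylon collar, loose, lying flat: 54 mm outside, 19 mm hole, 14 mm high, about 50 g. Origin: centre of its underside, z up. Goes on the post first
- collar_mid (a point): the middle of the white collar: on its axis, 7 mm above its underside
- brass: brass slip ring, loose, lying flat, red dot up: 52 mm outside, 19 mm hole, 12 mm high, about 90 g. Origin: centre of its underside, z up; the red dot lies towards its +x. Goes on the post second
- dot (a point): centre of the red dot, 12 mm across, painted on the brass ring's upper face 18 mm from the ring's axis
- probe: yellow test probe, loose, standing upright in the stand: 146 mm long. Origin: its tip end when the tip is fully out; z along the probe, from tip to handle. The handle is round, 18 mm in diameter, from 46 to 146 mm above the origin; below it a steel nose 7 mm in diameter (8 to 46 mm) and the sprung tip 4 mm in diameter (0 to 8 mm). 100 g; in the stand, 70 mm of the handle show above it
- tip (a point): the very end of the probe's sprung tip (moves with the tip)
- plunger (a joint): how far the probe's sprung tip is pushed in: 0 (fully out) to 0.008 m (bottomed). Spring 400 N/m with a 0.4 N preload: about 2 N at 4 mm and 3.6 N bottomed
- stand: wooden probe stand, fixed: a 50 x 50 mm block, 82 mm high, with a stepped upright hole in which the probe stands, its tip 6 mm above the bench; the handle goes 30 mm into the upper hole (21 mm wide). Origin: centre of its underside
- spare: black rubber ring, 48 mm outside, 22 mm hole, 10 mm high, lying flat: not needed. Origin: centre of its underside
- screwdriver: red-handled screwdriver, 170 mm long, lying beyond the drive. Origin: under its middle
- paint_jar: paint jar with green cap, 44 mm across, 50 mm high. Origin: centre of its underside
- mug: blue mug, 80 mm across, 90 mm high. Origin: centre of its underside
- throttle: black hand throttle with red knob, 150 x 70 mm, 28 mm high with the knob 42 mm, lying flat. Origin: centre of its underside
Mind the look-alikes: they are no part of the job. Of the things that look like the stand, the middle-sized one is meant. Of the things shaped like the brass, the brass one is meant.

How it is judged:
On the way, in this order (a step that is already met when the one before it is completed fails the run):
1. the white collar is home on the post and let go, the brass ring not yet on it (horizontal distance between collar_mid and seat below 0.004 m and z of collar_mid in the frame of seat between 0.0045 and 0.0095 m and angle between the z axis of collar and the z axis of seat, either way round below 0.1 rad and contact force between the fingers and collar below 0.1 N and horizontal distance between brass and seat above 0.03 m), for 0.2 s.
2. the brass ring is home on the collar, dot up, and let go (horizontal distance between each of collar_mid, brass and seat below 0.004 m and z of collar_mid in the frame of seat between 0.0045 and 0.0095 m and angle between the z axis of collar and the z axis of seat, either way round below 0.1 rad and z of brass in the frame of seat between 0.011 and 0.017 m and angle between brass's own z axis and vertical below 0.1 rad and contact force between the fingers and brass below 0.1 N), for 0.2 s.
3. the probe is in the gripper, drawn clear of its stand (contact force between the fingers and probe above 1 N and contact force between probe and stand below 0.05 N and z of tip in the frame of stand above 0.082 m), for 0.1 s.
At the end, for the whole second after the job is handed in: Collar, then brass ring dot up, home on the post (3 mm in height, 4 mm sideways), let go; the gripper holds the probe still and upright (8 degrees), tip within 6.5 mm of the dot's centre, pressing the ring with 0.5 to 6 N, tip in 1 to 7.7 mm, not touching post or collar (all of step 2 and distance between tip and dot below 0.0065 m and angle between probe's own z axis and vertical below 0.14 rad and contact force between probe and brass between 0.5 and 6 N and value of joint plunger between 0.001 and 0.0077 m and contact force between the fingers and probe above 1 N and contact force between probe and drive below 0.1 N and contact force between each of probe, the fingers and collar below 0.1 N and linear speed of probe below 0.02 m/s); the arm keeps its last pose, push and grip.
It fails at once if another thing on the bench is moved by more than 20 mm (distance of any of spare, screwdriver, paint_jar, mug, throttle from where it was at the start of the episode above 0.02 m).
It fails at once if the probe is pressed hard on the brass ring (over 15 N) (contact force between probe and brass above 15 N).
It also fails if it takes over 72 s, if anything falls off the work surface, if the arm or the gripper's body presses on something with over 40 N, if the wrist force passes 120 N, or if a joint passes its speed limit or range.

## Working session

There is one attempt and no reset: what is moved stays moved. The work goes in short steps, Python scripts to look and compute and a shell command to move; the robot and the scene stay as the last step left them, time stands still between calls to the robot, and variables do not carry over. Pictures are saved under pics/ and viewed, about 8 in all and at most 12, crops included, and the job is handed in when it is done.

```bash
mkdir -p pics; ls
cat > h.py <<'E'
import numpy as np, cv2
from station import manip
def ray(c,px):
    K=np.array([[c["fx"],0,c["cx"]],[0,c["fy"],c["cy"]],[0,0,1.]])
    u=cv2.undistortPoints(np.array([[px]],float),K,np.array(c["distortion"],float))[0,0]
    T=np.array(c["T"]);return T[:3,3],T[:3,:3]@np.array([u[0],u[1],1.])
def at(c,px,z):
    o,d=ray(c,px);return o+d*(z-o[2])/d[2]
def proj(c,P):
    T=np.linalg.inv(np.array(c["T"]));R=T[:3,:3]
    K=np.array([[c["fx"],0,c["cx"]],[0,c["fy"],c["cy"]],[0,0,1.]])
    return cv2.projectPoints(np.array(P,float).reshape(-1,1,3),cv2.Rodrigues(R)[0],T[:3,3],K,np.array(c["distortion"],float))[0][:,0]
def tri(c1,p1,c2,p2):
    o1,d1=ray(c1,p1);o2,d2=ray(c2,p2)
    A=np.stack([d1,-d2],1);s=np.linalg.lstsq(A,o2-o1,rcond=None)[0]
    a=o1+d1*s[0];b=o2+d2*s[1];return (a+b)/2,np.linalg.norm(a-b)
E
python3 - <<'E'
from h import *
np.set_printoptions(precision=3,suppress=True)
Z=dict(drive=0.015,seat=.03,collar=0,brass=0,dot=.012,probe=.006,stand=0,spare=0,paint_jar=0,mug=0,throttle=0,screwdriver=0,collar_mid=.007)
for n in ["top","side"]:
    c=manip.read_camera(n);cv2.imwrite(f"pics/{n}0.png",c["image"]);print(n,np.array(c["T"])[:3,3])
    for k in Z:
        for r in manip.spot_point(n,k)[:4]:
            print(n,k,round(r["p"],2),np.round(r["position"]),at(c,r["position"],Z[k]))
o=manip.get_obs();print(o["t"],o["position"],o["ee_rot"],o["contact_force"])
E
```

```text
pics
top [0.492 0.025 1.377]
top drive 0.97 [356. 208.] [ 0.526 -0.029  0.015]
top seat 0.67 [354. 208.] [ 0.524 -0.025  0.03 ]
top collar 0.66 [453. 236.] [ 0.459 -0.291  0.   ]
top brass 0.84 [260. 230.] [0.46  0.222 0.   ]
top brass 0.49 [230. 247.] [0.414 0.302 0.   ]
top dot 0.79 [230. 243.] [0.425 0.299 0.012]
top dot 0.51 [263. 232.] [0.455 0.213 0.012]
top dot 0.36 [258. 164.] [0.635 0.233 0.012]
top probe 0.5 [420. 166.] [ 0.641 -0.199  0.006]
top stand 0.77 [454. 168.] [ 0.64  -0.291  0.   ]
top stand 0.74 [388. 272.] [ 0.357 -0.121  0.   ]
top stand 0.63 [420. 167.] [ 0.639 -0.201  0.   ]
top spare 0.77 [262. 162.] [0.644 0.223 0.   ]
top paint_jar 0.75 [185. 247.] [0.41  0.422 0.   ]
top paint_jar 0.63 [357. 207.] [ 0.529 -0.033  0.   ]
top mug 0.79 [192. 170.] [0.617 0.412 0.   ]
top throttle 0.66 [497. 187.] [ 0.591 -0.406  0.   ]
top screwdriver 0.76 [338. 130.] [0.733 0.021 0.   ]
top collar_mid 0.58 [451. 237.] [ 0.454 -0.283  0.007]
side [0.524 0.876 0.666]
side drive 0.56 [337. 219.] [0.528 0.001 0.015]
side seat 0.88 [338. 206.] [ 0.528 -0.035  0.03 ]
side collar 
[... 376 characters left out ...]
]
side stand 0.57 [300. 165.] [ 0.655 -0.302  0.   ]
side spare 0.56 [278. 287.] [0.651 0.236 0.   ]
side paint_jar 0.95 [395. 365.] [0.413 0.417 0.   ]
side paint_jar 0.33 [301. 180.] [ 0.644 -0.212  0.   ]
side mug 0.92 [281. 360.] [0.62  0.417 0.   ]
side mug 0.73 [363. 284.] [0.466 0.217 0.   ]
side throttle 0.86 [322. 149.] [ 0.591 -0.417  0.   ]
side throttle 0.66 [280. 286.] [0.646 0.233 0.   ]
side screwdriver 0.61 [257. 226.] [0.734 0.026 0.   ]
side screwdriver 0.2 [280. 356.] [0.622 0.41  0.   ]
side collar_mid 0.48 [363. 166.] [ 0.452 -0.299  0.007]
side collar_mid 0.36 [395. 368.] [0.414 0.428 0.007]
1.4 [ 0.226 -0.529  0.166] [ 0.     0.98   0.201 -0.   ] [ 0.36  -0.402 -0.74 ]
```

View pics/top0.png

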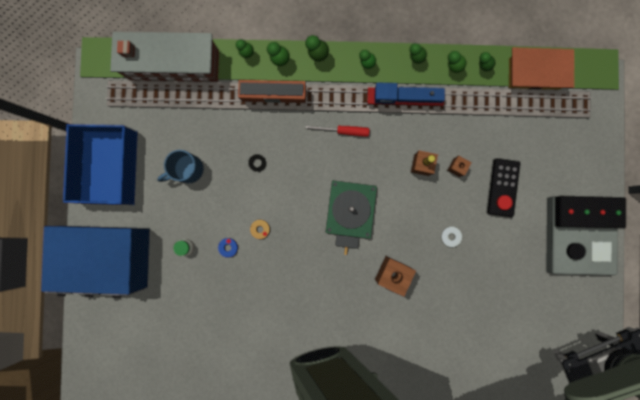

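View pics/side0.png

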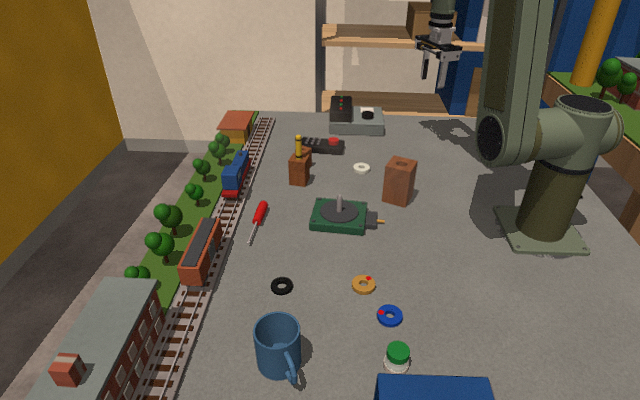

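The top picture shows the rings at collar (452,237), brass (260,230), blue look-alike (228,247) and black spare (257,163). The stands are at (425,163), which holds the probe and is the middle-sized one, small (460,166) and large (397,277). The drive post is at (352,209). I choose the white, the brass and the stand with the probe.

```bash
python3 -m pendant '[[[0,0,0.1,60,-26,0,1],[0,0,0.2,100,-43,0,1],[0,0,0.3,140,-60,0,1],[0,0,0.404,180,-77,0,1],[0,0,0.404,220,-94,0,1],[0,0,0.404,260,-111,0,1],[0,0,0.404,290,-124,0,1],[0,0,0.404,308,-132,0,1],[0,0,0.404,308,-132,0,1],[0,0,0.404,308,-132,0,1]]]' 30
cat > w.py <<'E'
import sys
from h import *
np.set_printoptions(precision=4,suppress=True)
# usage: w.py picname name:z ...
c=manip.read_camera("wrist");o=manip.get_obs()
cv2.imwrite(f"pics/{sys.argv[1]}.png",c["image"])
print(o["t"],o["position"],o["ee_rot"],o["contact_force"],o["grip_width"],"cam",np.array(c["T"])[:3,3])
for a in sys.argv[2:]:
    n,z=a.split(":");z=float(z)
    for r in manip.spot_point("wrist",n)[:2]:print("spot",n,round(r["p"],2),np.round(r["position"]),at(c,r["position"],z))
    if n in("seat","dot","tip"):continue
    for r in manip.outline_of("wrist",n)[:2]:
        m=r["region"].astype(np.uint8);cs=max(cv2.findContours(m,0,2)[0],key=cv2.contourArea)
        e=cv2.fitEllipse(cs) if len(cs)>5 else None
        if e:print("ellipse",n,round(r["p"],2),np.round(e[0],1),np.round(e[1],1),at(c,e[0],z))
E
python3 w.py w1 collar:0 collar_mid:.007
```

```text
t: 2.23
position: [0.4589, -0.284, 0.1665]
ee_rot: [0.0, 1.0, 0.003, 0.0]
contact_force: [0.4, -0.8, 1.2]
grip_width: 0.094
2.2833 [ 0.4579 -0.2854  0.1664] [ 0.0003  1.      0.0016 -0.0002] [ 0.1224  0.7627 -0.0678] 0.09381995362451749 cam [ 0.5317 -0.2836  0.3844]
spot collar 0.64 [314. 174.] [ 0.4567 -0.2825  0.    ]
ellipse collar 0.62 [313.6 173.5] [48.6 48.9] [ 0.4567 -0.2822  0.    ]
spot collar_mid 0.4 [ 69. 114.] [ 0.5224 -0.0196  0.007 ]
ellipse collar_mid 0.93 [313.7 174. ] [49.2 50.4] [ 0.4574 -0.2823  0.007 ]
```

View pics/w1.png

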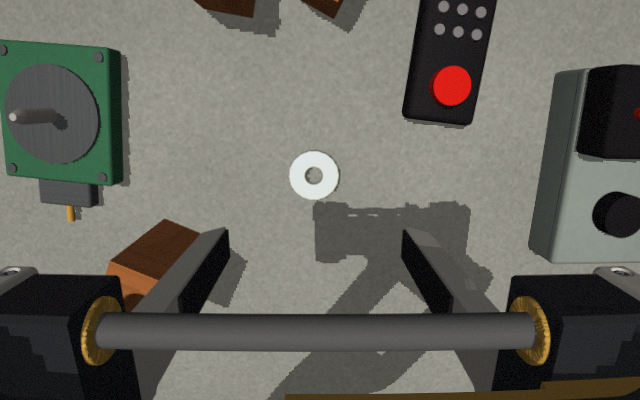

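Wrist picture: the white collar is alone at (314,174), with the drive at the left and the throttle at the right, and the path down is clear. Next I descend and grip.

```bash
python3 -m pendant '[[[0,0,0,1,-3,40,1],[0,0,0,1,-3,80,1],[0,0,0,1,-3,120,1],[0,0,0,1,-3,150,1],[0,0,0,1,-3,162,1],[0,0,0,1,-3,162,1],[0,0,0,1,-3,162,0],[0,0,0,1,-3,162,0],[0,0,0,1,-3,162,0],[0,0,0,1,-3,162,0]]]' 20
python3 -m pendant '[[[0,0,0,0,0,0,0],[0,0,0,0,0,0,0],[0,0,0,0,0,0,0],[0,0,0,0,0,0,0]]]'
```

```text
t: 3.32
position: [0.4602, -0.2844, 0.0068]
ee_rot: [0.002, 1.0, 0.0, 0.002]
contact_force: [0.1, 0.2, 0.1]
grip_width: 0.0707
t: 3.65
position: [0.4587, -0.2829, 0.0047]
ee_rot: [0.0, 1.0, 0.0, 0.0]
contact_force: [-0.2, 0.5, 1.1]
grip_width: 0.0442
```

```bash
python3 -m pendant '[[[0,0,0,0,0,0,0],[0,0,0,0,0,0,0],[0,0,0,0,0,0,0]]]'; python3 w.py w2 collar:0.014
```

```text
t: 3.9
position: [0.4585, -0.2828, 0.0043]
ee_rot: [-0.0, 1.0, 0.0, -0.0]
contact_force: [-0.5, -0.5, 0.3]
grip_width: 0.0242
3.95 [ 0.4585 -0.2828  0.0044] [-0.0001  1.      0.0004 -0.0001] [-0.8512  0.1168 -0.0774] 0.02027908208164225 cam [ 0.5314 -0.2829  0.2222]
spot collar 0.93 [312. 217.] [ 0.4636 -0.2812  0.014 ]
ellipse collar 0.59 [314.8 220.5] [78.  84.4] [ 0.461  -0.2826  0.014 ]
```

View pics/w2.png

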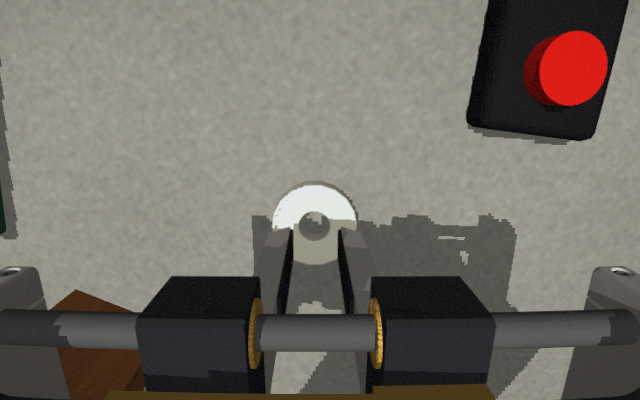

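Run:
```python
from h import *
c=manip.read_camera("wrist");o=manip.get_obs();p=np.array(o["position"])
print(c["fx"],c["fy"],c["cx"],c["cy"],c["distortion"],np.round(c["T"],3),p,o["grip_width"])
for dz in(0,.019,.035,.05):
  print(dz,[np.round(x) for x in proj(c,[p+[0,0,dz],p+[0,.047,dz],p+[0,-.047,dz]])])
s=manip.read_camera("side")
print(proj(s,[p]),proj(s,[[.459,-.283,.014]]))
cv2.imwrite("pics/s2.png",cv2.resize(s["image"][90:230,290:480],None,fx=4,fy=4,interpolation=2))
```

```text
353.6373602287323 353.6373602287323 315.0653749377804 195.94957968208976 [-0.05254532  0.          0.          0.          0.        ] [[ 0.001 -0.967 -0.254  0.531]
 [-1.    -0.001  0.001 -0.283]
 [-0.001  0.254 -0.967  0.222]
 [ 0.     0.     0.     1.   ]] [ 0.45849882 -0.28286457  0.00436725] 0.007800303041178885
0 [array([315., 219.]), array([243., 219.]), array([388., 219.])]
0.019 [array([315., 230.]), array([237., 229.]), array([394., 230.])]
0.035 [array([315., 240.]), array([230., 239.]), array([400., 240.])]
0.05 [array([315., 251.]), array([224., 250.]), array([407., 250.])]
[[361.21799829 169.0477803 ]] [[361.23801921 166.36648928]]
```

View pics/s2.png

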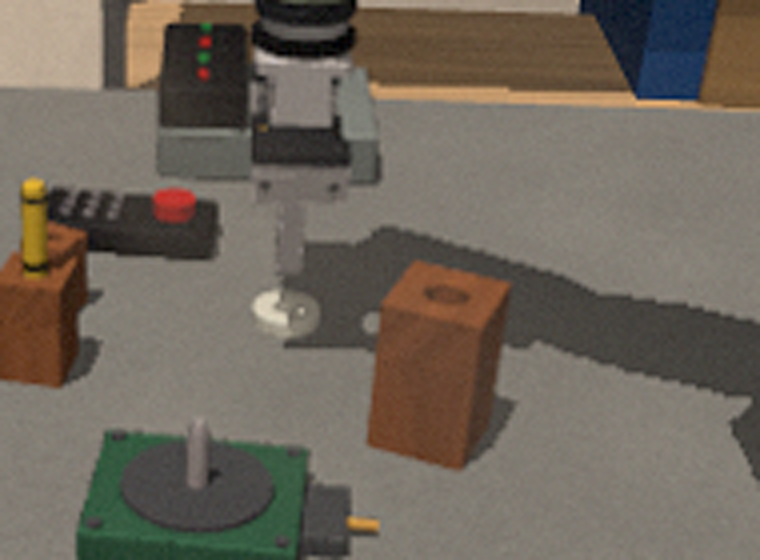

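The side crop shows the fingers ending at about (362,158), above the ring, though the reported TCP projects to (361,169). So the real finger ends sit about 30 mm higher than the reported TCP. I'll open and measure that, then lower gently.

```bash
python3 -m pendant '[[[0,0,0,2,0,0,0.85],[0,0,0,2,0,0,0.85],[0,0,0,2,0,0,0.85],[0,0,0,2,0,0,0.85],[0,0,0,2,0,0,0.85],[0,0,0,2,0,0,0.85],[0,0,0,2,0,0,0.85],[0,0,0,2,0,0,0.85],[0,0,0,2,0,0,0.85],[0,0,0,2,0,0,0.85]]]'
python3 - <<'E'
from h import *
s=manip.read_camera("side");o=manip.get_obs();p=np.array(o["position"]);print(p,o["grip_width"])
for dz in (0,.01,.02,.03,.04):print(dz,proj(s,[p+[0,0,dz]])[0], proj(s,[p+[0,.045,dz]])[0])
cv2.imwrite("pics/s3.png",cv2.resize(s["image"][120:190,325:405],None,fx=8,fy=8,interpolation=2))
E
```

```text
t: 4.98
position: [0.4606, -0.2829, 0.0045]
ee_rot: [0.0, 1.0, 0.0, 0.0]
contact_force: [0.9, 0.5, 0.4]
grip_width: 0.0672
[ 0.46057291 -0.28291072  0.00447148] 0.07136527125579938
0 [360.56450818 168.98930461] [360.87358354 176.27331119]
0.01 [360.74854927 166.23281338] [361.06469687 173.46864121]
0.02 [360.93401044 163.45297254] [361.25733596 170.63942067]
0.03 [361.12090537 160.64952238] [361.45151614 167.78536602]
0.04 [361.30924786 157.8222001 ] [361.64725289 164.90619014]
```

View pics/s3.png

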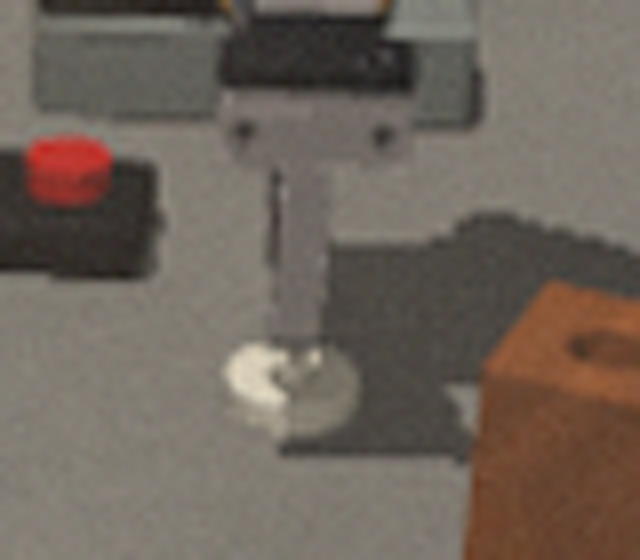

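```bash
python3 -m pendant '[[[0,0,0,0,0,8,0.8],[0,0,0,0,0,16,0.8],[0,0,0,0,0,20,0.8],[0,0,0,0,0,22,0.8],[0,0,0,0,0,22,0.8]]]'; python3 -m pendant '[[[0,0,0,0,0,2,0.8],[0,0,0,0,0,4,0.8],[0,0,0,0,0,4,0.8],[0,0,0,0,0,4,0.8]]]'; python3 w.py w4 collar:0.014
```

```text
t: 5.45
position: [0.4597, -0.2822, -0.0188]
ee_rot: [-0.001, 1.0, 0.0, -0.001]
contact_force: [-0.2, 0.3, -0.3]
grip_width: 0.0752
t: 5.78
position: [0.4606, -0.2829, -0.0215]
ee_rot: [0.0, 1.0, 0.0, 0.0]
contact_force: [-0.9, 0.5, 0.5]
grip_width: 0.075
5.8333 [ 0.4607 -0.283  -0.0214] [0.0001 1.     0.0004 0.0001] [-0.7953 -0.6874  0.1435] 0.07513937788369258 cam [ 0.5334 -0.2829  0.1964]
spot collar 0.74 [317. 234.] [ 0.4641 -0.284   0.014 ]
ellipse collar 0.55 [313.6 240. ] [91.6 93.8] [ 0.4605 -0.2821  0.014 ]
```

View pics/w4.png

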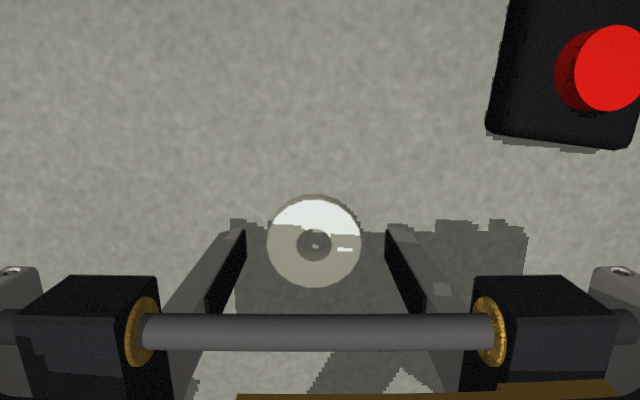

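```bash
python3 -m pendant '[[[0,0,0,0,0,2,0.8],[0,0,0,0,0,4,0.8],[0,0,0,0,0,6,0.8],[0,0,0,0,0,6,0.8],[0,0,0,0,0,6,0.8]]]'; python3 -m pendant '[[[0,0,0,0,0,1.5,0.8],[0,0,0,0,0,3,0.8],[0,0,0,0,0,3,0.8],[0,0,0,0,0,3,0.8]]]'
python3 - <<'E'
from h import *
s=manip.read_camera("side");w=manip.read_camera("wrist")["image"]
im=np.hstack([cv2.resize(s["image"][140:190,335:385],(400,400),interpolation=2),cv2.resize(w[200:325,200:425],(400,222)).repeat(1,0) if 0 else cv2.copyMakeBorder(cv2.resize(w[190:325,200:425],(400,240)),0,160,0,0,0)])
cv2.imwrite("pics/s5.png",im)
E
```

```text
t: 6.35
position: [0.4603, -0.2827, -0.0278]
ee_rot: [-0.0, 1.0, 0.0, -0.0]
contact_force: [-0.7, 0.0, 0.2]
grip_width: 0.0749
t: 6.68
position: [0.4605, -0.2828, -0.0307]
ee_rot: [-0.0, 1.0, 0.0, -0.0]
contact_force: [-0.3, -0.7, -0.1]
grip_width: 0.0751
```

View pics/s5.png

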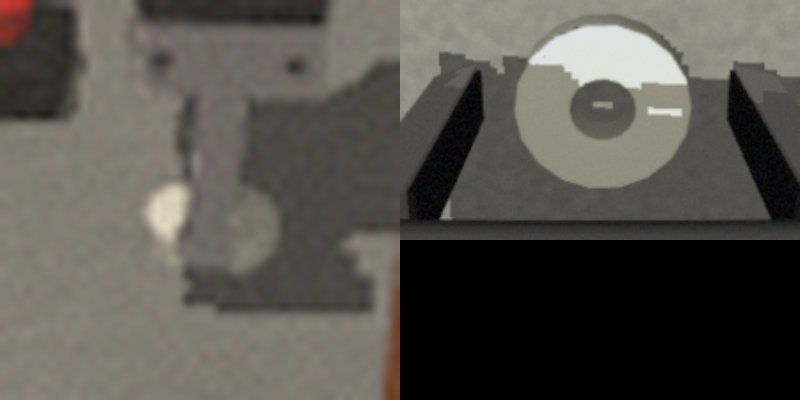

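The side crop shows the fingertips now beside the ring, about 10 mm above the bench. Six millimetres more, then close.

```bash
python3 -m pendant '[[[0,0,0,0,0,2,0.8],[0,0,0,0,0,4,0.8],[0,0,0,0,0,4,0.8],[0,0,0,0,0,4,0.8]]]'; python3 -m pendant '[[[0,0,0,0,0,1,0.8],[0,0,0,0,0,2,0.8],[0,0,0,0,0,2,0.8],[0,0,0,0,0,2,0.8]]]'
```

```text
t: 7.12
position: [0.4604, -0.2827, -0.0348]
ee_rot: [-0.0, 1.0, 0.0, -0.0]
contact_force: [0.2, 0.5, -0.5]
grip_width: 0.0752
t: 7.45
position: [0.4605, -0.2828, -0.0366]
ee_rot: [-0.0, 1.0, 0.0, -0.0]
contact_force: [-0.9, -0.7, -0.5]
grip_width: 0.0751
```

```bash
python3 -m pendant '[[[0,0,0,0,0,1,0.8],[0,0,0,0,0,2,0.8],[0,0,0,0,0,2,0.8],[0,0,0,0,0,2,0.8]]]'; python3 -m pendant '[[[0,0,0,0,0,1,0.8],[0,0,0,0,0,2,0.8],[0,0,0,0,0,2,0.8],[0,0,0,0,0,2,0.8]]]';python3 -m pendant '[[[0,0,0,0,0,1,0.8],[0,0,0,0,0,1.5,0.8],[0,0,0,0,0,1.5,0.8]]]'
```

```text
t: 7.78
position: [0.4605, -0.2829, -0.0386]
ee_rot: [-0.0, 1.0, 0.0, -0.0]
contact_force: [0.6, -0.4, 0.2]
grip_width: 0.0758
t: 8.12
position: [0.4606, -0.2829, -0.0388]
ee_rot: [-0.0, 1.0, 0.0, -0.0]
contact_force: [-3.8, 3.4, 11.9]
grip_width: 0.0753
t: 8.37
position: [0.4606, -0.2829, -0.0389]
ee_rot: [-0.0, 1.0, 0.001, -0.0]
contact_force: [-6.3, 5.9, 21.4]
grip_width: 0.075
```

Bench contact came at reported z = -0.0387, so the true fingertip is reported z + 38.7 mm. I back off to 3 mm and grip.

```bash
python3 -m pendant '[[[0,0,0,-1,0,-6,0.8],[0,0,0,-1,0,-6,0.8],[0,0,0,-1,0,-6,0.3],[0,0,0,-1,0,-6,0.3],[0,0,0,-1,0,-6,0.3],[0,0,0,-1,0,-6,0.3],[0,0,0,-1,0,-6,0.3],[0,0,0,-1,0,-6,0.3],[0,0,0,-1,0,-6,0.3]]]' 20;python3 -m pendant '[[[0,0,0,0,0,-2,0.3],[0,0,0,0,0,-20,0.3],[0,0,0,0,0,-60,0.3],[0,0,0,0,0,-95,0.3],[0,0,0,0,0,-115,0.3],[0,0,0,0,0,-115,0.3],[0,0,0,0,0,-115,0.3]]]'
python3 w.py w6 collar:.08 seat:.03 drive:.03
python3 - <<'E'
from h import *
np.set_printoptions(precision=4,suppress=True)
C={};S={}
for n in("top","side"):
    C[n]=manip.read_camera(n);S[n]=manip.spot_point(n,"seat")[0]["position"]
    print(n,at(C[n],S[n],.03))
    r=[r for r in manip.outline_of(n,"drive")][0];ys,xs=np.nonzero(r["region"]);print(r["p"],r["position"],len(xs))
print(tri(C["top"],S["top"],C["side"],S["side"]))
w=manip.read_camera("wrist")["image"]
d=C["side"]["image"][190:240,300:385];t=C["top"]["image"][175:255,315:395]
cv2.imwrite("pics/m6.png",np.vstack([np.hstack([cv2.resize(d,(400,235),interpolation=2),cv2.resize(t,(235,235),interpolation=2)]),cv2.resize(w,(635,360))]))
E
```

```text
t: 9.12
position: [0.4594, -0.2827, -0.0363]
ee_rot: [-0.0, 1.0, 0.0, -0.0]
contact_force: [0.2, 0.1, -0.6]
grip_width: 0.0537
t: 9.7
position: [0.4606, -0.2837, 0.0804]
ee_rot: [0.001, 1.0, 0.0, 0.001]
contact_force: [-0.5, -0.2, -0.6]
grip_width: 0.0536
9.75 [ 0.4592 -0.2825  0.0785] [-0.0002  1.      0.0004 -0.0002] [-0.2812 -0.4866 -0.0958] 0.05387008889731733 cam [ 0.5328 -0.2832  0.2985]
spot collar 0.75 [318. 243.] [ 0.4437 -0.2854  0.08  ]
ellipse collar 0.61 [315.2 248.5] [100.3 101.2] [ 0.4401 -0.2838  0.08  ]
spot drive 0.75 [  4. 122.] [ 0.5226 -0.0415  0.03  ]
ellipse drive 0.72 [ 21.5 135.9] [111.3 219.9] [ 0.5116 -0.0546  0.03  ]
top [ 0.5179 -0.0236  0.03  ]
0.67 [354.3, 209.9] 2751Traceback (most recent call last):
  File "<stdin>", line 5, in <module>
IndexError: list index out of range
```

```bash
python3 -m pendant '[[[0,0,0,-2,-40,0,0.3],[0,0,0,-4,-80,0,0.3],[0,0,0,-8,-120,0,0.3],[0,0,0,-10,-155,0,0.3],[0,0,0,-10,-180,0,0.3],[0,0,0,-10,-180,0,0.3],[0,0,0,-10,-180,0,0.3]]]'
python3 w.py w7 drive:.03 seat:.03
python3 - <<'E'
from h import *
np.set_printoptions(precision=4,suppress=True)
s=manip.read_camera("side")
for r in manip.spot_point("side","seat")[:2]: print(r["p"],r["position"],at(s,r["position"],.03))
w=cv2.imread("pics/w7.png")
cv2.imwrite("pics/m7.png",np.vstack([cv2.resize(w,(640,400)),cv2.resize(s["image"][190:240,300:428],(640,190))[:190]]))
E
```

```text
t: 10.83
position: [0.4495, -0.1021, 0.0791]
ee_rot: [0.0, 1.0, 0.002, 0.0]
contact_force: [-0.1, -0.3, 0.0]
grip_width: 0.054
10.8833 [ 0.4498 -0.1032  0.0792] [0.0005 1.     0.001  0.0004] [-0.0583  0.1064 -0.876 ] 0.05364524781795259 cam [ 0.5222 -0.1017  0.297 ]
spot drive 0.61 [210. 105.] [ 0.5212 -0.0245  0.03  ]
ellipse drive 0.86 [206.6 107.7] [181.  242.3] [ 0.5195 -0.0216  0.03  ]
spot seat 0.9 [196. 106.] [ 0.5207 -0.0135  0.03  ]
0.92 [336.8, 210.3] [ 0.5297 -0.017   0.03  ]
0.7 [299.1, 179.2] [ 0.6436 -0.1662  0.03  ]
```

View pics/m7.png

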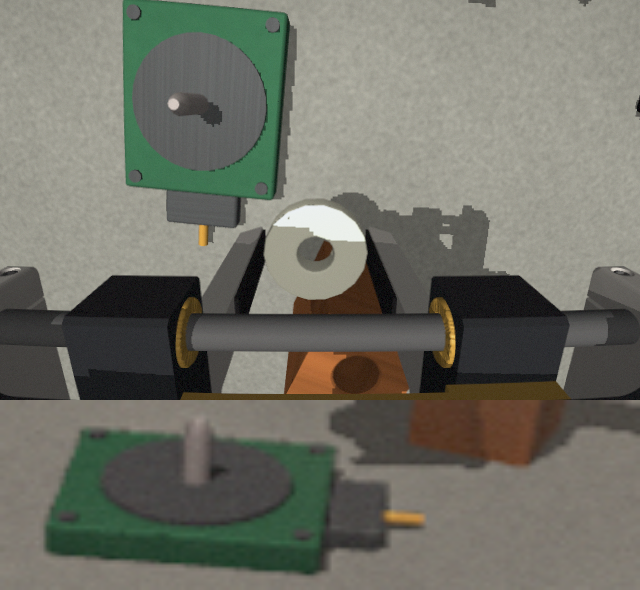

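Wrist picture: post top at (174,104), plate centre near (200,102), collar held level at (315,248). In the side crop the post foot is near (339,211) and its top near (339.6,194.7).

Run:
```python
from h import *
np.set_printoptions(precision=4,suppress=True)
w=manip.read_camera("wrist");s=manip.read_camera("side");t=manip.read_camera("top")
g=w["image"];
print("posttop wrist",at(w,(174,104),.078),"plate",at(w,(200,101.5),.03))
# dark disc by ellipse fit: green mask hole
hsv=cv2.cvtColor(g,cv2.COLOR_BGR2HSV);m=((hsv[...,0]>60)&(hsv[...,0]<90)&(hsv[...,1]>90)).astype(np.uint8)
cs,h=cv2.findContours(m,cv2.RETR_CCOMP,cv2.CHAIN_APPROX_NONE)
i=[k for k in range(len(cs)) if h[0][k][3]>=0];k=max(i,key=lambda k:cv2.contourArea(cs[k]));e=cv2.fitEllipse(cs[k]);print(e,at(w,e[0],.03))
print("side top",at(s,(339.4,195),.078),"foot",at(s,(339.4,211.5),.03))
gs=s["image"];
p,_=tri(w,(174,104),s,(339.4,195));print("tri",p,_)
# held collar hole/outer
r=manip.outline_of("wrist","collar")
for q in r[:1]:
    c=max(cv2.findContours(q["region"].astype(np.uint8),0,1)[0],key=cv2.contourArea);e=cv2.fitEllipse(cv2.convexHull(c));print(e,at(w,e[0],.1287),at(w,e[0],.1217))
print(manip.get_obs()["position"])
```

```text
posttop wrist [ 0.5228 -0.0186  0.078 ] plate [ 0.5245 -0.0194  0.03  ]
((195.74542236328125, 101.79039764404297), (132.5884246826172, 142.9307098388672), 147.85336303710938) [ 0.5243 -0.0163  0.03  ]
side top [ 0.5244 -0.0172  0.078 ] foot [ 0.5228 -0.012   0.03  ]
tri [ 0.5236 -0.0183  0.0772] 0.0015647363973417354
((315.1359558105469, 248.54620361328125), (101.53395080566406, 102.67766571044922), 60.63206481933594) [ 0.4506 -0.1041  0.1287] [ 0.4476 -0.1041  0.1217]
[ 0.4494 -0.1034  0.0789]
```

```bash
python3 -m pendant '[[[0,0,0,35,-40,0,0.3],[0,0,0,60,-70,0,0.3],[0,0,0,73.5,-85,0,0.3],[0,0,0,73.5,-85,0,0.3],[0,0,0,73.5,-85,15,0.3],[0,0,0,73.5,-85,30,0.3],[0,0,0,73.5,-85,43,0.3],[0,0,0,73.5,-85,43,0.3],[0,0,0,73.5,-85,43,0.3]]]'
python3 -m pendant '[[[0,0,0,0,0,5,0.3],[0,0,0,0,0,10,0.3],[0,0,0,0,0,10,0.3],[0,0,0,0,0,10,0.3]]]'
```

```text
t: 12.08
position: [0.5219, -0.0182, 0.0355]
ee_rot: [-0.0, 1.0, 0.0, -0.001]
contact_force: [0.8, -0.4, -1.7]
grip_width: 0.0542
t: 12.42
position: [0.5235, -0.0176, 0.026]
ee_rot: [-0.0, 1.0, 0.0, 0.001]
contact_force: [2.6, 2.6, -3.1]
grip_width: 0.0539
```

```bash
python3 -m pendant '[[[0,0,0,0.5,-0.5,5,0.3],[0,0,0,0.5,-0.5,12,0.3],[0,0,0,0.5,-0.5,12,0.3],[0,0,0,0.5,-0.5,12,0.3]]]'
python3 -m pendant '[[[0,0,0,0,0,8,0.3],[0,0,0,0,0,16,0.3],[0,0,0,0,0,16,0.3],[0,0,0,0,0,16,0.3]]]'
```

```text
t: 12.75
position: [0.523, -0.0172, 0.0132]
ee_rot: [-0.0, 1.0, 0.0, -0.0]
contact_force: [1.9, 2.2, -2.3]
grip_width: 0.0539
t: 13.08
position: [0.5229, -0.017, -0.003]
ee_rot: [-0.0, 1.0, 0.0, -0.001]
contact_force: [2.4, 2.1, -1.9]
grip_width: 0.0536
```

```bash
python3 -m pendant '[[[0,0,0,0,0,2.5,0.3],[0,0,0,0,0,2.5,0.3],[0,0,0,0,0,2.5,0.8],[0,0,0,0,0,2.5,0.8],[0,0,0,0,0,2.5,0.8],[0,0,0,0,0,2.5,0.8],[0,0,0,0,0,2.5,0.8],[0,0,0,0,0,-10,0.8],[0,0,0,0,0,-35,0.8],[0,0,0,0,0,-75,0.8]]]'
python3 -m pendant '[[[0,0,0,0,0,-25,0.8],[0,0,0,0,-40,-40,0.8],[0,0,0,-15,-80,-40,0.8],[0,0,0,-30,-120,-40,0.8],[0,0,0,-45,-160,-40,0.8],[0,0,0,-60,-200,-40,0.8],[0,0,0,-63,-225,-40,0.8],[0,0,0,-63,-237,-40,0.8],[0,0,0,-63,-237,-40,0.8],[0,0,0,-63,-237,-40,0.8]]]'
python3 w.py w8 brass:0.012 dot:0.012 collar:.03
python3 - <<'E'
from h import *
np.set_printoptions(precision=4,suppress=True)
s=manip.read_camera("side");t=manip.read_camera("top")
for n,c in(("side",s),("top",t)):
    for k in("collar","brass"):
        for r in manip.look_for(n,k)[:2]:print(n,k,r["p"],r["position"],at(c,r["position"],.037 if k=="collar" else .006))
w=cv2.imread("pics/w8.png")
cv2.imwrite("pics/m8.png",np.vstack([w,cv2.resize(s["image"][185:237,295:423],(640,200))[:200]]))
E
```

```text
t: 13.92
position: [0.5189, -0.0167, 0.0698]
ee_rot: [-0.001, 1.0, 0.0, -0.005]
contact_force: [0.8, 0.2, -0.4]
grip_width: 0.0758
t: 14.75
position: [0.4605, 0.2192, 0.1129]
ee_rot: [0.001, 1.0, 0.001, 0.0]
contact_force: [0.3, 0.6, -0.6]
grip_width: 0.0751
14.8 [0.4606 0.2185 0.1129] [0.0005 1.     0.0002 0.    ] [0.5155 0.0309 0.3131] 0.07510361094560714 cam [0.5332 0.2195 0.3308]
spot brass 0.92 [308. 175.] [0.4692 0.226  0.012 ]
ellipse brass 0.88 [309.9 179.1] [53.9 54.4] [0.4658 0.224  0.012 ]
ellipse brass 0.65 [223.5 227.4] [45.7 52.4] [0.4184 0.3069 0.012 ]
spot dot 0.94 [220. 215.] [0.4312 0.3092 0.012 ]
spot dot 0.64 [324. 193.] [0.453  0.2107 0.012 ]
ellipse collar 0.91 [594.1 120.7] [62.  70.5] [ 0.5221 -0.0218  0.03  ]
side collar 0.79 [339.9, 209.1] [ 0.5218 -0.013   0.037 ]
side brass 0.69 [363.3, 282.0] [0.465  0.2162 0.006 ]
top collar 0.58 [351.5, 207.7] [ 0.5254 -0.0179  0.037 ]
top brass 0.18 [177.6, 250.2] [0.4017 0.4405 0.006 ]
```

View pics/m8.png

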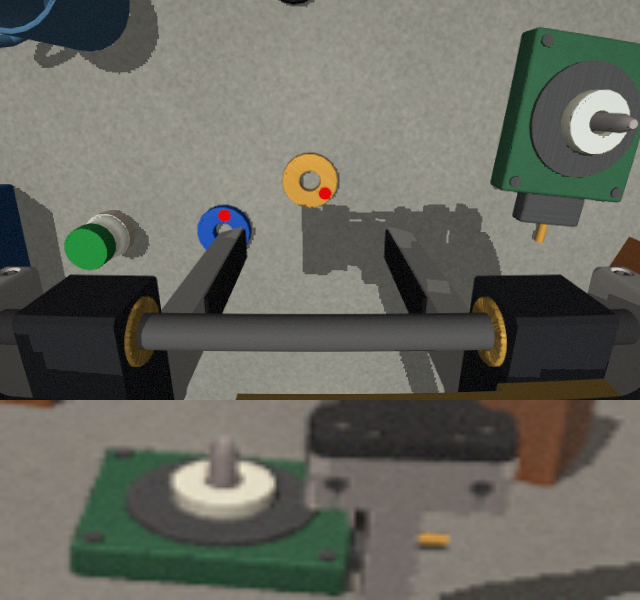

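The collar sits flat at the post foot. The brass ring is at (310,180) with its dot at (324,193), and the blue look-alike is at (224,228), clear of the fingers. I grip the brass.

```bash
python3 -m pendant '[[[0,0,0,5,-5,40,0.8],[0,0,0,5,-5,80,0.8],[0,0,0,5,-5,115,0.8],[0,0,0,5,-5,140,0.8],[0,0,0,5,-5,149,0.8],[0,0,0,5,-5,149,0.8],[0,0,0,5,-5,149,0.3],[0,0,0,5,-5,149,0.3],[0,0,0,5,-5,149,0.3],[0,0,0,5,-5,149,0.3]]]' 25
python3 -m pendant '[[[0,0,0,0,0,0,0.3],[0,0,0,0,0,0,0.3],[0,0,0,0,0,0,0.3]]]'
```

```text
t: 16.18
position: [0.466, 0.2249, -0.0353]
ee_rot: [-0.0, 1.0, 0.0, 0.001]
contact_force: [0.3, 0.8, 0.6]
grip_width: 0.0523
t: 16.43
position: [0.466, 0.2249, -0.0353]
ee_rot: [-0.0, 1.0, 0.0, 0.001]
contact_force: [-0.3, -0.8, 3.6]
grip_width: 0.052
```

```bash
python3 -m pendant '[[[0,0,0,0,0,-15,0.3],[0,0,0,0,0,-50,0.3],[0,0,0,0,0,-90,0.3],[0,0,0,5,40,-125,0.3],[0,0,0,15,80,-130,0.3],[0,0,0,25,120,-130,0.3],[0,0,0,35,150,-130,0.3],[0,0,0,35,160,-130,0.3],[0,0,0,35,160,-130,0.3],[0,0,0,35,160,-130,0.3]]]'
python3 - <<'E'
from h import *
np.set_printoptions(precision=4,suppress=True)
w=manip.read_camera("wrist");p=manip.get_obs();cv2.imwrite("pics/w9.png",w["image"]);print(p["position"],p["grip_width"])
zb=p["position"][2]+.0387-.0034
for k,z in(("brass",zb+.011),("collar",.043)):
  for q in manip.outline_of("wrist",k)[:2]:
    c=max(cv2.findContours(q["region"].astype(np.uint8),0,1)[0],key=cv2.contourArea);e=cv2.fitEllipse(cv2.convexHull(c));print(k,q["p"],np.round(e[0]),np.round(e[1]),at(w,e[0],z))
for q in manip.spot_point("wrist","dot")[:2]:print("dot",q,at(w,q["position"],zb+.012))
for q in manip.spot_point("wrist","seat")[:1]:print("seat",q,at(w,q["position"],.03))
E
```

```text
t: 17.27
position: [0.4994, 0.0647, 0.0933]
ee_rot: [-0.0, 1.0, -0.0, -0.001]
contact_force: [0.3, -0.6, -0.7]
grip_width: 0.0521
[0.4992 0.0655 0.0932] 0.05253303048327845
brass 0.98 [315. 246.] [96. 97.] [0.5001 0.0647 0.1395]
brass 0.92 [ 67. 274.] [50. 56.] [0.4832 0.2015 0.1395]
collar 0.93 [419. 169.] [67. 71.] [ 0.523  -0.0153  0.043 ]
dot {'position': [57.0, 259.3], 'p': 0.76} [0.4922 0.2046 0.1405]
dot {'position': [340.7, 272.6], 'p': 0.6} [0.4856 0.0511 0.1405]
seat {'position': [416.3, 167.6], 'p': 0.9} [ 0.5221 -0.017   0.03  ]
```

```bash
python3 -m pendant '[[[0,0,0,12,40,0,0.3],[0,0,0,24,75,0,0.3],[0,0,0,24,82.5,0,0.3],[0,0,0,24,82.5,0,0.3],[0,0,0,24,82.5,20,0.3],[0,0,0,24,82.5,40,0.3],[0,0,0,24,82.5,58,0.3],[0,0,0,24,82.5,58,0.3],[0,0,0,24,82.5,58,0.3]]]'
python3 -m pendant '[[[0,0,0,0,0,6,0.3],[0,0,0,0,0,12,0.3],[0,0,0,0,0,12,0.3],[0,0,0,0,0,12,0.3]]]'
python3 -m pendant '[[[0,0,0,0,0,6,0.3],[0,0,0,0,0,12.5,0.3],[0,0,0,0,0,12.5,0.3],[0,0,0,0,0,12.5,0.3]]]'
```

```text
t: 18.27
position: [0.523, -0.0161, 0.0352]
ee_rot: [-0.001, 1.0, 0.001, -0.001]
contact_force: [-0.3, 0.7, -0.6]
grip_width: 0.0523
t: 18.6
position: [0.5241, -0.0176, 0.024]
ee_rot: [-0.0, 1.0, 0.001, -0.0]
contact_force: [0.4, -0.3, -0.3]
grip_width: 0.0524
t: 18.93
position: [0.5238, -0.0177, 0.0108]
ee_rot: [-0.0, 1.0, 0.0, -0.001]
contact_force: [-0.1, 1.0, -0.8]
grip_width: 0.0523
```

```bash
python3 -m pendant '[[[0,0,0,0,0,1.5,0.3],[0,0,0,0,0,1.5,0.3],[0,0,0,0,0,1.5,0.8],[0,0,0,0,0,1.5,0.8],[0,0,0,0,0,1.5,0.8],[0,0,0,0,0,1.5,0.8],[0,0,0,0,0,1.5,0.8],[0,0,0,0,0,-10,0.8],[0,0,0,0,0,-35,0.8],[0,0,0,0,0,-75,0.8]]]'
python3 -m pendant '[[[0,0,0,0,0,-40,0.8],[0,0,0,0,40,-80,0.8],[0,0,0,10,80,-110,0.8],[0,0,0,20,95,-118,0.6],[0,0,0,30,100,-118,0.6],[0,0,0,30,100,-118,0.6],[0,0,0,30,100,-118,0.6],[0,0,0,30,100,-118,0.6]]]'
python3 - <<'E'
from h import *
np.set_printoptions(precision=4,suppress=True)
w=manip.read_camera("wrist");p=manip.get_obs();cv2.imwrite("pics/w10.png",w["image"]);print(p["position"],p["grip_width"],p["ee_rot"],np.array(w["T"])[:3,3])
for k,z in(("brass",.055),("probe",.12),("stand",.082)):
  for q in manip.outline_of("wrist",k)[:2]:
    c=max(cv2.findContours(q["region"].astype(np.uint8),0,1)[0],key=cv2.contourArea);e=cv2.fitEllipse(cv2.convexHull(c));print(k,q["p"],np.round(e[0]),np.round(e[1]),at(w,e[0],z))
for q in manip.spot_point("wrist","dot")[:2]:print("dot",q,at(w,q["position"],.056))
s=manip.read_camera("side")
for q in manip.spot_point("side","dot")[:2]:print("sdot",q,at(s,q["position"],.056))
img=w["image"].copy()
cv2.imwrite("pics/m10.png",np.vstack([img,cv2.resize(s["image"][185:237,295:423],(640,200))]))
E
```

```text
t: 19.77
position: [0.5204, -0.0172, 0.0841]
ee_rot: [-0.001, 1.0, 0.0, -0.004]
contact_force: [0.9, 0.6, 0.1]
grip_width: 0.0751
t: 20.43
position: [0.5532, -0.1168, 0.2036]
ee_rot: [-0.001, 1.0, 0.001, -0.001]
contact_force: [0.8, 0.2, 0.5]
grip_width: 0.0566
[ 0.553  -0.1165  0.2033] 0.05659174888906794 [-0.0006  1.      0.0009 -0.0013] [ 0.6265 -0.117   0.4213]
brass 0.68 [225. 201.] [46. 50.] [ 0.5235 -0.0187  0.055 ]
brass 0.47 [  3. 259.] [14. 32.] [0.4521 0.2524 0.055 ]
probe 0.88 [417.  80.] [26. 47.] [ 0.6452 -0.2002  0.12  ]
stand 0.95 [325. 366.] [62. 89.] [ 0.334  -0.1283  0.082 ]
stand 0.6 [483.  90.] [54. 73.] [ 0.6396 -0.2735  0.082 ]
dot {'position': [239.8, 213.1], 'p': 0.85} [ 0.5105 -0.0348  0.056 ]
sdot {'position': [380.8, 314.4], 'p': 0.77} [0.4388 0.3487 0.056 ]
sdot {'position': [343.9, 198.7], 'p': 0.56} [ 0.5123 -0.0338  0.056 ]
```

View pics/m10.png

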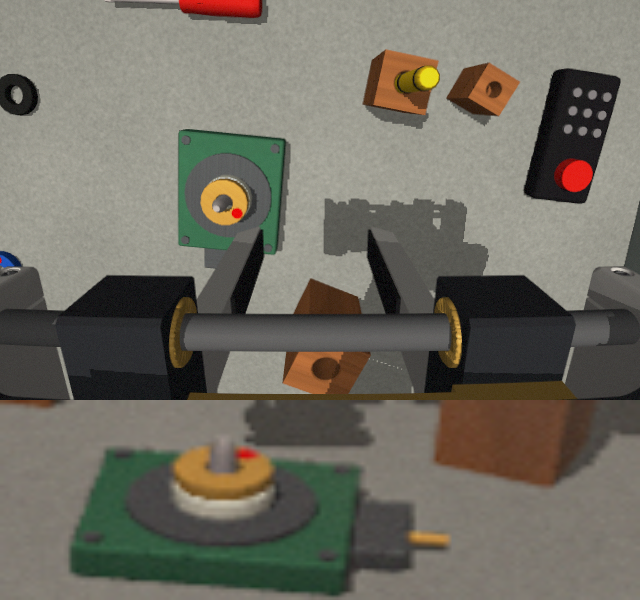

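Both rings are home, with the brass flat on the collar and the dot at (237,213). The probe's handle top is at (427,77), in the middle-sized stand; the small empty one is at (484,88).

Run:
```python
from h import *
np.set_printoptions(precision=4,suppress=True)
w=manip.read_camera("wrist");s=manip.read_camera("side")
def cen(im,f,box):
    h=cv2.cvtColor(im,cv2.COLOR_BGR2HSV).astype(int);m=np.zeros(h.shape[:2],bool);x0,x1,y0,y1=box
    m[y0:y1,x0:x1]=f(h)[y0:y1,x0:x1];ys,xs=np.nonzero(m);return xs.mean(),ys.mean(),len(xs),xs.min(),xs.max(),ys.min(),ys.max()
red=lambda h:((h[...,0]<8)|(h[...,0]>172))&(h[...,1]>180)&(h[...,2]>90)
yel=lambda h:(abs(h[...,0]-29)<5)&(h[...,1]>150)&(h[...,2]>60)
d=cen(w["image"],red,(200,270,190,240));print("dot",d,at(w,d[:2],.056))
d=cen(s["image"],red,(330,355,185,215));print("sdot",d,at(s,d[:2],.056))
for c,b in((w,(390,450,55,100)),(s,(280,320,125,185))):
    y=cen(c["image"],yel,b);print("probe",y)
print("top",at(w,(427,77),.152))
print("side",[at(s,(298.5,y[5]+1.5),.152)],proj(s,[[.645,-.2,.152],[.645,-.2,.082]]),proj(w,[[.645,-.2,.152],[.645,-.2,.082]]))
```

```text
dot (np.float64(236.32142857142858), np.float64(213.73809523809524), 84, np.int64(231), np.int64(241), np.int64(209), np.int64(218)) [ 0.5107 -0.0314  0.056 ]
sdot (np.float64(343.8), np.float64(198.6), 5, np.int64(343), np.int64(345), np.int64(198), np.int64(199)) [ 0.5126 -0.0343  0.056 ]
probe (np.float64(427.05846153846153), np.float64(79.04), 325, np.int64(395), np.int64(438), np.int64(69), np.int64(92))<stdin>:6: RuntimeWarning: Mean of empty slice.
  ret = ret.dtype.type(ret / rcount)
Traceback (most recent call last):
ValueError: zero-size array to reduction operation minimum which has no identity
```

Run:
```python
from h import *
np.set_printoptions(precision=4,suppress=True)
w=manip.read_camera("wrist");s=manip.read_camera("side")
print("top",at(w,(427,77),.152),at(s,(298.75,136),.152),tri(w,(427,77),s,(298.75,136)))
a=at(w,(427,77),.152)
print(proj(w,[a,a-[0,0,.07]]),manip.get_obs()["position"])
```

```text
top [ 0.6466 -0.1994  0.152 ] [ 0.6449 -0.1996  0.152 ] (array([ 0.6458, -0.1994,  0.1521]), np.float64(0.0016813467925858717))
[[427.      77.    ]
 [403.9001  82.3939]] [ 0.5544 -0.1177  0.2044]
```

```bash
python3 -m pendant '[[[0,0,0,30,27,0,0.6],[0,0,0,60,54,0,0.6],[0,0,0,85,76,15,0.6],[0,0,0,93,82.5,40,0.6],[0,0,0,93,82.5,65,0.6],[0,0,0,93,82.5,65,0.6],[0,0,0,93,82.5,65,0.6]]]' 25
python3 - <<'E'
from h import *
np.set_printoptions(precision=4,suppress=True)
w=manip.read_camera("wrist");p=manip.get_obs();print(p["position"],p["grip_width"])
cv2.imwrite("pics/w11.png",w["image"])
h=cv2.cvtColor(w["image"],cv2.COLOR_BGR2HSV).astype(int);m=((abs(h[...,0]-29)<6)&(h[...,1]>140)&(h[...,2]>60))
m[:150]=0;m[300:]=0;m[:,:230]=0;m[:,400:]=0
cs=max(cv2.findContours(m.astype(np.uint8),0,1)[0],key=cv2.contourArea);x,y,ww,hh=cv2.boundingRect(cs);print(x,y,ww,hh)
P=np.array([.6465,-.1995,.152]);print("pred top",proj(w,[P,P+[.009,0,0],P-[.009,0,0],P+[0,.009,0],P-[0,.009,0],P-[0,0,.07]]))
b=(h[...,2]*m).astype(np.uint8);t,bb=cv2.threshold(b[b>0],0,255,cv2.THRESH_OTSU);mm=m&(h[...,2]>t);ys,xs=np.nonzero(mm);print("bright",t,xs.min(),xs.max(),ys.min(),ys.max(),xs.mean(),ys.mean())
E
```

```text
t: 21.57
position: [0.6458, -0.1996, 0.1371]
ee_rot: [-0.001, 1.0, 0.0, -0.002]
contact_force: [-0.1, 0.3, 0.0]
grip_width: 0.0561
[ 0.6473 -0.2     0.1396] 0.05630950421998741
302 211 28 28
pred top [[314.9808 226.3022]
 [314.9869 212.1617]
 [314.9749 240.1251]
 [300.1611 226.2782]
 [329.8038 226.3206]
 [315.2555 196.3997]]
bright 148.0 305 326 214 238 315.10878661087867 224.92887029288704
```

```bash
python3 -m pendant '[[[0,0,0,0.5,0,25,0.6],[0,0,0,0.5,0,50,0.6],[0,0,0,0.5,0,66,0.6],[0,0,0,0.5,0,66,0.6],[0,0,0,0.5,0,66,0],[0,0,0,0.5,0,66,0],[0,0,0,0.5,0,66,0],[0,0,0,0.5,0,66,0],[0,0,0,0.5,0,66,0],[0,0,0,0.5,0,66,0]]]'
python3 -m pendant '[[[0,0,0,0,0,0,0],[0,0,0,0,0,0,0],[0,0,0,0,0,0,0]]]'
```

```text
t: 22.45
position: [0.6485, -0.2005, 0.0744]
ee_rot: [0.0, 1.0, 0.0, 0.001]
contact_force: [-0.4, 0.3, -1.0]
grip_width: 0.0196
t: 22.7
position: [0.6485, -0.2003, 0.0742]
ee_rot: [0.0, 1.0, 0.0, 0.001]
contact_force: [-0.3, 0.1, 4.2]
grip_width: 0.0175
```

```bash
python3 -m pendant '[[[0,0,0,0,0,-15,0],[0,0,0,0,0,-40,0],[0,0,0,0,0,-75,0],[0,0,0,0,0,-105,0],[0,0,0,0,0,-115,0],[0,0,0,0,0,-115,0],[0,0,0,0,0,-115,0]]]'
python3 -m pendant '[[[0,0,0,-25,-30,0,0],[0,0,0,-50,-60,0,0],[0,0,0,-75,-92,0,0],[0,0,0,-100,-124,0,0],[0,0,0,-115,-145,0,0],[0,0,0,-120,-150,0,0],[0,0,0,-120,-150,0,0],[0,0,0,-120,-150,0,0],[0,0,0,-120,-150,0,0]]]'
cat > d.py <<'E'
from h import *
np.set_printoptions(precision=4,suppress=True)
w=manip.read_camera("wrist");s=manip.read_camera("side");p=manip.get_obs();print(p["t"],p["position"],p["grip_width"],p["contact_force"])
for n,c in(("wrist",w),("side",s)):
  for k in("dot","tip"):
    for q in manip.spot_point(n,k)[:2]:print(n,k,round(q["p"],2),np.round(q["position"],1),at(c,q["position"],.056 if k=="dot" else p["position"][2]-.0682))
  for q in manip.outline_of(n,"probe")[:1]:
    ys,xs=np.nonzero(q["region"]);print("outline",q["p"],xs.min(),xs.max(),ys.min(),ys.max(),"lowest",xs[ys==ys.max()].mean(),"highest",xs[ys==ys.min()].mean())
P=np.array(p["position"]);P[2]-=.0682
print("pred tip",proj(w,[P]),proj(s,[P,P+[0,0,.146]]))
im=np.hstack([cv2.resize(w["image"][150:300,230:400],(400,353)),cv2.resize(s["image"][140:220,300:400],(400,320)).repeat(1,0) if 0 else cv2.copyMakeBorder(cv2.resize(s["image"][140:220,300:400],(400,320),interpolation=2),0,33,0,0,0)])
cv2.imwrite("pics/d%d.png"%(p["t"]*100),im)
E
python3 d.py
```

```text
t: 23.28
position: [0.6475, -0.2002, 0.1874]
ee_rot: [-0.0, 1.0, 0.0, -0.0]
contact_force: [-0.4, -0.3, -1.1]
grip_width: 0.0171
t: 24.03
position: [0.5282, -0.0514, 0.1874]
ee_rot: [0.0, 1.0, -0.0, -0.001]
contact_force: [0.5, 0.4, -0.8]
grip_width: 0.0176
24.1333 [ 0.5285 -0.0515  0.1878] 0.01724448734674526 [-0.1335  0.0552 -1.0765]
wrist dot 0.78 [ 24.2 249.2] [0.4483 0.2715 0.056 ]
wrist dot 0.71 [295.3 194.3] [ 0.5111 -0.0311  0.056 ]
outline 0.7 297 335 196 296 lowest 316.0 highest 315.5
side dot 0.94 [383.6 311.7] [0.4332 0.3419 0.056 ]
side dot 0.46 [341.9 202.4] [ 0.5173 -0.0164  0.056 ]
outline 0.61 337 344 137 171 lowest 339.0 highest 340.5
pred tip [[315.3934 193.1406]] [[338.5488 174.0029]
 [340.3021 120.8021]]
```

```bash
python3 -m pendant '[[[0,0,0,-8,-10,0,0],[0,0,0,-16.5,-20,0,0],[0,0,0,-16.5,-20,10,0],[0,0,0,-16.5,-20,30,0],[0,0,0,-16.5,-20,48,0],[0,0,0,-16.5,-20,58,0],[0,0,0,-16.5,-20,58,0],[0,0,0,-16.5,-20,58,0]]]'
python3 d.py; ls pics | tail -30 | tr '\n' ' '
```

```text
t: 25.1
position: [0.5107, -0.03, 0.1298]
ee_rot: [-0.0, 1.0, 0.001, -0.001]
contact_force: [0.5, -0.2, -0.6]
grip_width: 0.0176
25.2 [ 0.5122 -0.0305  0.1314] 0.01728754305873958 [ 0.3492  0.3937 -0.5415]
wrist dot 0.9 [  0.  255.4] [0.4488 0.2662 0.056 ]
wrist dot 0.77 [316.2 190.2] [ 0.512  -0.0308  0.056 ]
outline 0.73 297 335 195 297 lowest 317.0 highest 315.5
side dot 0.74 [342.1 196.7] [ 0.5171 -0.0429  0.056 ]
side dot 0.71 [381.3 311.1] [0.4374 0.3407 0.056 ]
outline 0.51 343 349 163 195 lowest 345.0 highest 346.0
pred tip [[315.8167 192.0481]] [[344.0119 197.0989]
 [346.1971 146.4723]]
d2413.png d2520.png m10.png m7.png m8.png s2.png s3.png s5.png side0.png top0.png w1.png w10.png w11.png w2.png w4.png w6.png w7.png w8.png w9.png
```

```bash
cat > f.py <<'E'
from h import *
F=[];Z=[]
for i in range(16):
    manip.read_camera("side");o=manip.get_obs();F.append(o["contact_force"]);Z.append(o["position"])
print(o["t"],np.round(np.mean(F,0),2),np.round(np.std(F,0)/4,2),np.round(np.mean(Z,0),5))
E
python3 f.py
python3 -m pendant '[[[0,0,0,0,0,3,0],[0,0,0,0,0,6,0],[0,0,0,0,0,8,0],[0,0,0,0,0,10,0],[0,0,0,0,0,10,0],[0,0,0,0,0,10,0]]]'
python3 f.py; python3 d.py
```

```text
26.3 [ 0.17 -0.02 -1.08] [0.14 0.11 0.09] [ 0.5114  -0.03038  0.1305 ]
t: 26.8
position: [0.5115, -0.0304, 0.1206]
ee_rot: [0.0, 1.0, 0.0, 0.0]
contact_force: [-0.3, -0.3, 0.4]
grip_width: 0.0174
27.6 [ 0.15 -0.16  0.51] [0.11 0.13 0.07] [ 0.51145 -0.0304   0.12057]
27.7 [ 0.5114 -0.0304  0.1205] 0.01752181027522829 [ 0.9753 -0.4967  1.2112]
wrist dot 0.57 [314.1 195.9] [ 0.5103 -0.0295  0.056 ]
outline 0.92 296 335 196 296 lowest 315.5 highest 315.0
side dot 0.93 [380.5 313.2] [0.4392 0.3459 0.056 ]
side dot 0.71 [345.1 201.3] [ 0.5091 -0.0219  0.056 ]
outline 0.43 343 349 167 190 lowest 345.0 highest 346.0
pred tip [[315.2144 193.5011]] [[344.1797 200.6238]
 [346.3676 150.5843]]
```

```bash
python3 -m pendant '[[[0,0,0,0,0,1,0],[0,0,0,0,0,1,0],[0,0,0,0,0,1,0]]]'; python3 f.py
python3 - <<'E'
from h import *
w=manip.read_camera("wrist")["image"];s=manip.read_camera("side")["image"]
cv2.imwrite("pics/end.png",np.hstack([cv2.resize(w[140:300,255:375],(420,560),interpolation=2),cv2.resize(s[150:230,320:372],(364,560),interpolation=2)]))
E
```

```text
t: 28.25
position: [0.5114, -0.0304, 0.1194]
ee_rot: [-0.0, 1.0, 0.0, 0.0]
contact_force: [0.5, 0.2, 1.5]
grip_width: 0.0174
29.05 [-0.07  0.01  0.79] [0.13 0.08 0.08] [ 0.51139 -0.03037  0.11948]
```

View pics/end.png

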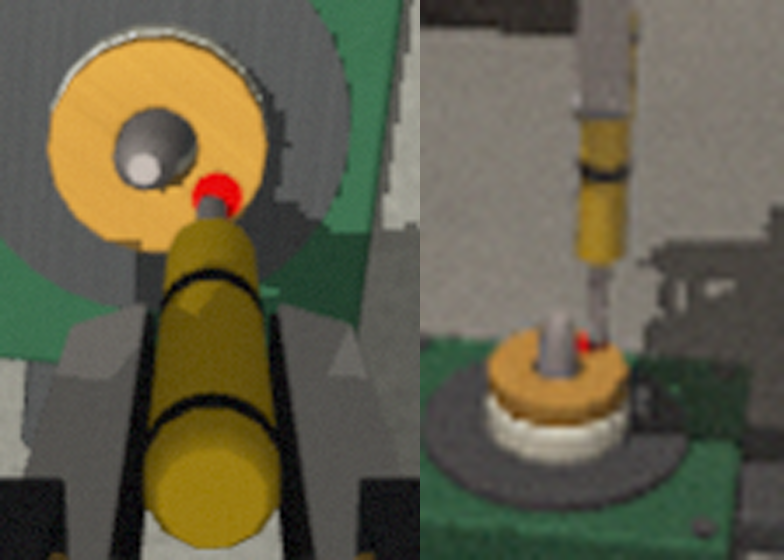

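The last picture shows the nose on the red dot: tip about 2 mm towards -x of the dot's centre, probe upright, clear of the post, both rings seated. The probe force is about 1.9 N, so the tip is about 3.7 mm in. I hand the job in.

```bash
python3 -c "
from station import manip
print(manip.job_done())"
```

```text
the job is handed in; nothing more can be done
None
```

The white collar and then the brass ring, dot up, are on the post. I handed in at about 29 s (limit 72 s) with the gripper closed on the yellow probe and its tip pressing on the red dot; no verdict is reported.

**Last checks**
- **Rings:** both look flat and fully home in the side and wrist pictures.
- **Probe force:** the averaged force rose about 1.9 N from just before contact, which puts the tip about 3.7 mm in. The height reckoning says about 4.7 mm; both are well inside the 1 to 7.7 mm window.
- **Position:** the probe is upright, clear of the post, and its tip is about 2 mm from the dot's centre (limit 6.5 mm).

**What disagreed**
- **Finger length:** the true finger ends sit about 39 mm short of the reported TCP. My first grasp closed in the air above the collar. I touched the bench to measure the offset (about 21 N on the fingers) and used it from then on.
- **Detection networks:** they also reported the blue look-alike ring's dot and the other stands. I left those out by colour and size.

I touched nothing else on the bench, the black ring included, though I did not measure those things again at the end.

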